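Repack the coppersmith's crate, heaviest lowest

ROBOT

A 6-joint arm with a two-finger parallel gripper is mounted at the origin on the work surface. World frame = base frame: x ahead of the robot, y to its left, z up, the work surface at z = 0. Lengths are in m, angles in degrees, forces in N, time in s.
With the tool pointing down it reaches from about 0.375 to 0.9 m from the base axis. Payload 3.1 kg.
Tool frame: the origin (TCP) lies on the centre line of the jaws, within the pads' length; the fingertips stand 25 mm ahead of it and the grasp point (between the pads) lies 6 mm ahead of it; z points along the fingers, y is the line along which they close (so a half turn about z gives the same grasp; the last joint's range is limited). The gripper opens to 87 mm and grips with 3 to 60 N. Pads are 19 mm wide; open, the fingers measure 117 mm over their backs; the gripper's body (75 mm by 190 mm) begins 51 mm behind the grasp point.
Start: joints at [56.923, 30.224, 82.088, -0, 67.689, -10.227], TCP at [0.243, 0.576, 0.248] pointing down, gripper open.
Joint ranges: [-176.69, 176.69], [-43.24, 126.21], [12.49, 139.97], [-82, 262], [0, 151.66], [-163.58, 163.58]. Speed limits (degrees/s): [159.86, 159.86, 180, 180, 180, 180].

INTERFACE

Orientations are given as a 3x3 rotation matrix whose columns are the frame's x, y, z axes.
In Python, from rig import bot, cams, models gives the robot as it stands. The module is installed in compiled form; this text tells all that it offers.
- The arm moves only by the shell command python3 -m handwheel 'ROWS' [OPENING]. ROWS is JSON, a list of rows, each a list of 6 numbers: the shift along the world's x, y, z each as a share of 1 m, from -1 to 1, then the turn, a rotation vector about the world's x, y, z each as a share of 2 rad, from -1 to 1. In form: [[dx, dy, dz, wx, wy, wz], ...]. A call has exactly 8 rows; each row is the pose to reach, as a shift and turn from the pose commanded when the call began; what a row does not reach only later rows make up. A row lasts 1/12 s, in which the tool goes at most 41.7 mm and 7.16 degrees, less where a joint would pass 70% of its speed; a pose out of reach is approached as far as the arm can. A call with a number of a shift or a turn outside -1 to 1 is refused whole. A call with a gripper value outside its range is refused whole. OPENING is the opening, from -1 (shut) to 1 (fully open), so that 0 is half open, set as the call begins (- or left out, the last holds). The fingers move at their own pace and stop on an object; the grip force is fixed at half the most. Time passes only in rows, so rows that repeat a pose let the fingers close, or fill a call up. It gives the time, the measured TCP pose, the force, the opening and the grip force at its end, in the units of the state.
- bot.read_state(): the state, without advancing time (a new reading comes with each control period).
- cams.capture(name): name is "scene" or "top" or "wrist"; returns (picture, depth): 480x640x3 uint8, blue, green, red; 480x640 float32, m along the optical axis (not along the pixel's ray), 0 where there is no reading.
- cams.calibration(name): a dict with "mtx" (3x3 intrinsics, pixels), "R" (3x3) and "t" (3): a world point X has camera coordinates R X + t; the wrist camera has in their place "tool_from_camera" (4x4, takes a point from camera to tool coordinates, whose origin is the TCP and whose axes are the flange's). Camera axes: x right, y down, z forward; pixel columns grow to the right and rows downward; lengths in m; the calibration is good to about 2 mm. A picture is of the moment at which its call begins: read the wrist's pose just before it. calibration takes no time and is no camera call.
- bot.hand_in(): hands the job in; it is judged then, once.
Trained networks look in the newest picture that a camera, given by its name, has taken for a name from the list of things; names that differ only in an ending like _2 or _b are one class to them, and where a whole thing is asked for, a point or a joint stands for the part that bears it (a point fixed in the world has none). Each returns a list of dicts, best first, with "conf" (0 to 1); they miss things now and then, are a little off and sometimes report something else, mostly with a low value. They report only what shows in the picture. A call takes as long as a camera call. They do not tell look-alikes from the thing itself.
- models.spot_in(query, camera): "position" ([column, row] in pixels, amid what is visible of it).
- models.tip_of(query, camera): "position" ([column, row] in pixels: a listed point, or the origin of a listed thing).
The state is a dict: "time_s": time; "joint_positions": joint angles; "qvel": joint speeds; "tau": joint torques, N m; "position": TCP position; "tcp_rot": TCP orientation; "force": force on the tool from outside, world axes, zero at the start; "moment": the same for the moment, N m; "opening": opening from 0.0 (shut) to 1.0 (fully open); "grasp_force": force on a finger pad.
Only numpy, scipy, OpenCV 4.12 (cv2) and the standard library are available. Lean on these libraries where they do the work, as an engineer would, in place of code of your own. Each camera call takes 0.05 s, during which the arm holds its last target. There are 200 camera calls.

TASK

The white crate has been started wrong: one heavy steel rail offcut is in, but the light copper beaker stands at the bottom where the second one belongs. Pack it properly: both rails side by side flat on the crate's floor, the copper cover level across both of them with its handle up, and the light beaker standing upright on the cover. Lower each piece into place rather than dropping it, never tip the beaker over, and leave the stake, jar, mallet and pan alone.

Things in the scene. Friction and masses are not known exactly. Their poses are not given: they have to be found in the camera images.
- crate: white perforated plastic crate, open on top, fixed. Origin: centre of its underside, on the bench; z up. Outside 150 (its x) x 190 (its y) x 65 mm high; walls and floor 5 mm, so inside 140 x 180 x 60 mm deep. The two rails fit side by side, each lying along the crate's x, with room for fingers; the cover fits only with its x along the crate's x, either way round.
- rail_a_c (a point): centre of the first of two identical offcuts of steel I-section, 100 mm long (its x) x 40 mm wide (its y) x 40 mm high (its z, up), about 0.7 kg; top and bottom flanges 40 wide and 9 mm thick, web 12 mm. It starts on the bench, on one flange; grasp it across the 40 mm width. The point is 20 mm above its underside.
- rail_b_c (a point): centre of the second, identical, I-section offcut; same sizes and axes. It already lies on the crate's floor, roughly along the crate's x (within 0.1 rad), in the half (crate +y or -y side) opposite the beaker, its centre 35 to 51 mm from the crate's middle line; it may stay there.
- cover_grip (a point): centre of the handle bar of a flat copper cover lying handle up (z up), about 0.3 kg. Plate 120 (its x) x 150 (its y) x 5 mm thick. Handle over its middle: a bar 70 mm long (along its x), 12 mm wide (its y), 14 mm high, with a leg at each end; the bar's centre, this point, is 30 mm above the plate's underside. 69 mm of flat plate is free either side of the handle in y.
- beaker_c (a point): centre of a light open copper beaker, outside diameter 48 mm, 46 mm tall, wall 3 mm, about 80 g, standing at the start on the crate's floor in the half (crate +y or -y) without the rail, within 15 mm of that half's middle. The point is on its axis 23 mm above its underside; its z is up. The bench between the other things has room to set it down.
- jar_c (a point): centre of a closed amber glass jar, 56 mm across, 65 mm tall, standing on the bench; the point is half-way up. Leave alone: it must not be knocked or shifted.
- stake_top (a point): middle of the top of a steel T-stake in a wooden foot, fixed to the bench between the robot and the crate: foot 50 x 80 x 50 mm, thin post, head 30 (its x) x 120 (its y) mm with its top 150 mm above the bench (this point). Leave alone: it must not be touched by the robot or by anything carried.
- mallet: wooden mallet lying on the bench beyond the crate. Origin: under the middle of its head, on the bench; head 60 mm diameter, 90 mm long along its x; the handle runs 220 mm from the origin towards its +y. Leave alone: it must not be knocked or shifted.
- pan: round copper pan, 120 mm across, 70 mm tall, with a handle loop standing out 25 mm at each end of its y, on the bench. Origin: centre of its underside. Leave alone: it must not be knocked or shifted.
Things that resemble listed ones, but are neither listed nor needed, are in the scene too. Leave any purple look-alike of the crate alone. Leave any purple look-alike of the part that bears beaker_c alone.

How it is judged (in metres and radians):
On the way, in this order (a step that is already met when the one before it is completed fails the run):
1. the beaker is out of the crate's bottom (above the rim or outside) ((z of beaker_c in the frame of crate above 0.095 m or horizontal distance between beaker_c and crate above 0.13 m)), for 0.1 s.
2. both steel rails lie flat on the crate's floor (x of rail_a_c in the frame of crate between -0.07 and 0.07 m and y of rail_a_c in the frame of crate between -0.09 and 0.09 m and z of rail_a_c in the frame of crate between 0.019 and 0.03 m and angle between each of rail_a_c, rail_b_c's own z axis and vertical below 0.1 rad and x of rail_b_c in the frame of crate between -0.07 and 0.07 m and y of rail_b_c in the frame of crate between -0.09 and 0.09 m and z of rail_b_c in the frame of crate between 0.019 and 0.03 m), for 0.2 s.
3. the copper cover lies level across both rails, handle up (all of step 2 and x of cover_grip in the frame of crate between -0.03 and 0.03 m and y of cover_grip in the frame of crate between -0.035 and 0.035 m and z of cover_grip in the frame of crate between 0.069 and 0.081 m and angle between cover_grip's own z axis and vertical below 0.06 rad), for 0.2 s.
At the end, for the whole second after the job is handed in: Rails flat on the crate floor (tilt under 0.1 rad), cover level on both, handle up (tilt under 0.06 rad, within 30 mm in x and 35 mm in y of the crate's middle), beaker upright on the cover inside the crate outline (tilt under 0.1 rad); heights within about 6 mm; all at rest (all of step 3 and x of beaker_c in the frame of crate between -0.07 and 0.07 m and y of beaker_c in the frame of crate between -0.09 and 0.09 m and z of beaker_c in the frame of crate between 0.067 and 0.08 m and angle between beaker_c's own z axis and vertical below 0.1 rad and linear speed of each of rail_a, rail_b, cover, beaker below 0.02 m/s); the robot touches nothing.
It fails at once if the jar, the mallet or the pan is shifted by more than 20 mm (distance of any of jar_c, mallet, pan from where it was at the start of the episode above 0.02 m).
It fails at once if the stake is struck (over 5 N) (contact force between stake and anything else above 5 N).
It fails at once if a rail, the cover or the beaker is dropped: it moves faster than 0.6 m/s while out of the fingers (a fall of about 20 mm) ((linear speed of rail_a above 0.6 m/s and contact force between the fingers and rail_a below 0.05 N) or (linear speed of rail_b above 0.6 m/s and contact force between the fingers and rail_b below 0.05 N) or (linear speed of cover above 0.6 m/s and contact force between the fingers and cover below 0.05 N) or (linear speed of beaker above 0.6 m/s and contact force between the fingers and beaker below 0.05 N)).
It fails at once if the beaker is tipped over (angle between beaker_c's own z axis and vertical above 0.8 rad).
It also fails if it takes over 72 s, if anything falls off the work surface, if the arm or the gripper's body presses on something with over 40 N, if the wrist force passes 120 N, or if a joint passes its speed limit or range.

## Working session

There is one attempt and no reset: what is moved stays moved. The work goes in short steps, Python scripts to look and compute and a shell command to move; the robot and the scene stay as the last step left them, time stands still between calls to the robot, and variables do not carry over. Pictures are saved under pics/ and viewed, at most 10 in all, crops included, and the job is handed in when it is done.

```bash
mkdir -p pics; cat > h.py <<'E'
import numpy as np, cv2
from rig import bot, cams, models
def pose():
    s=bot.read_state(); return np.array(s['position']),np.array(s['tcp_rot'])
def cap(n):
    p,R=pose(); im,d=cams.capture(n); c=cams.calibration(n); K=np.array(c['mtx'])
    if n=='wrist':
        T=np.eye(4);T[:3,:3]=R;T[:3,3]=p; W=T@np.array(c['tool_from_camera'])
    else:
        W=np.eye(4);W[:3,:3]=np.array(c['R']).T;W[:3,3]=-W[:3,:3]@np.array(c['t'])
    return im,d,K,W
def xyz(d,K,W):
    v,u=np.mgrid[:480,:640]; P=np.stack([(u-K[0,2])/K[0,0]*d,(v-K[1,2])/K[1,1]*d,d],-1)
    X=P@W[:3,:3].T+W[:3,3]; X[d==0]=np.nan; return X
def ray(px,z,K,W):
    r=W[:3,:3]@np.array([(px[0]-K[0,2])/K[0,0],(px[1]-K[1,2])/K[1,1],1]); return W[:3,3]+r*(z-W[2,3])/r[2]
E
python3 - <<'E'
from h import *
np.set_printoptions(precision=3,suppress=True)
ims=[]
for n in ['top','scene']:
    im,d,K,W=cap(n); X=xyz(d,K,W); cv2.imwrite(f'pics/{n}0.png',im); np.savez(f'{n}0.npz',im=im,d=d,K=K,W=W); print(n,W[:3,3],K[0,0])
    for q in ['crate','rail_a_c','cover_grip','beaker_c','jar_c','stake_top','mallet','pan']:
        for r in models.tip_of(q,n)[:4]:
            u,v=np.round(r['position']).astype(int)
            print(q,round(r['conf'],2),(u,v),X[v,u] if 0<=v<480 and 0<=u<640 else '')
s=bot.read_state();print(s['time_s'],s['tcp_rot'],s['opening'])
E
```

```text
top [ 0.415 -0.068  1.305] 467.7621675460556
crate 0.89 (np.int64(318), np.int64(240)) [ 0.545 -0.037  0.001]
crate 0.78 (np.int64(476), np.int64(353)) [ 0.24  -0.473  0.001]
rail_a_c 0.72 (np.int64(421), np.int64(227)) [ 0.58  -0.318  0.04 ]
cover_grip 0.72 (np.int64(190), np.int64(291)) [0.398 0.314 0.01 ]
cover_grip 0.67 (np.int64(305), np.int64(238)) [ 0.546 -0.003  0.045]
beaker_c 0.76 (np.int64(337), np.int64(237)) [ 0.553 -0.09   0.008]
beaker_c 0.67 (np.int64(261), np.int64(214)) [0.616 0.124 0.006]
jar_c 0.65 (np.int64(415), np.int64(306)) [ 0.367 -0.296  0.064]
stake_top 0.64 (np.int64(297), np.int64(300)) [0.382 0.009 0.152]
mallet 0.89 (np.int64(352), np.int64(161)) [ 0.756 -0.128  0.058]
pan 0.61 (np.int64(182), np.int64(214)) [0.613 0.346 0.006]
scene [1.217 0.37  1.023] 562.4757293074816
crate 0.77 (np.int64(246), np.int64(150)) [ 0.256 -0.463  0.003]
crate 0.65 (np.int64(321), np.int64(280)) [ 0.547 -0.043  0.001]
cover_grip 0.76 (np.int64(496), np.int64(285)) [0.389 0.308 0.035]
cover_grip 0.67 (np.int64(382), np.int64(196)) [0.372 0.014 0.148]
beaker_c 0.83 (np.int64(374), np.int64(330)) [0.608 0.124 0.005]
beaker_c 0.63 (np.int64(306), np.int64(270)) [ 0.571 -0.066  0.05 ]
jar_c 0.65 (np.int64(276), np.int64(184)) [ 0.377 -0.275  0.056]
stake_top 0.74 (np.int64(383), np.int64(197)) [0.37  0.016 0.145]
stake_top 0.59 (np.int64(469), np.int64(382)) [0.619 0.34  0.003]
mallet 0.71 (np.int64(230), np.int64(345)) [ 0.81  -0.097  0.05 ]
mallet 0.55 (np.int64(335), np.int64(280)) [0.559 0.001 0.043]
pan 0.65 (np.int64(471), np.int64(383)) [0.619 0.344 0.003]
0.9 [[-0.922  0.388  0.   ]
 [ 0.388  0.922  0.   ]
 [ 0.     0.    -1.   ]] 0.9955797478067214
```

View pics/top0.png

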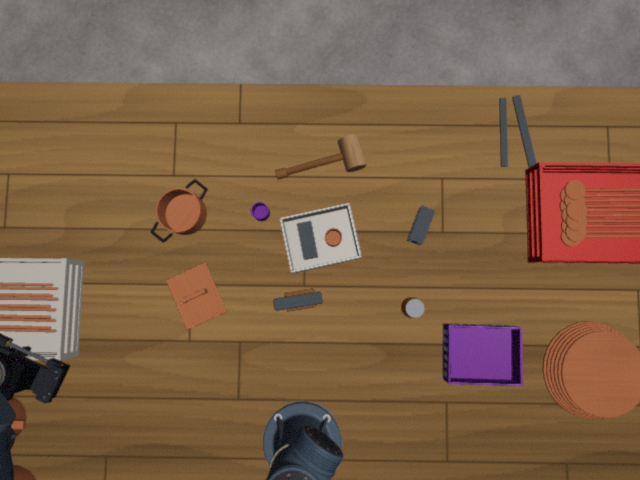

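View pics/scene0.png

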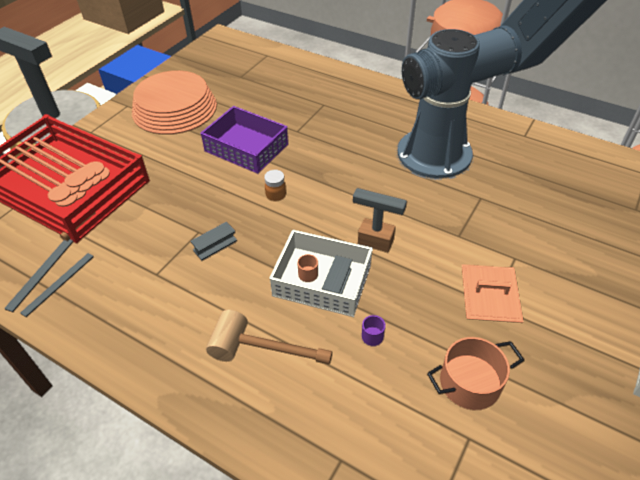

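The top view shows the crate at (320,238) with beaker (333,237) and rail b (307,239). Rail a is at (421,225), the cover at (195,295), the stake at (298,300), the jar at (415,308), the pan at (181,212) and the mallet at (350,155). The purple beaker at (261,212) and purple crate at (483,354) are decoys. The scene view agrees. Next I'll fit poses from depth.

```bash
cat >> h.py <<'E'
def rect(X,m):
    P=X[m][:,:2]; (c,s,a)=cv2.minAreaRect((P*1000).astype(np.float32)); return np.round(c,1),np.round(s,1),round(a,1),len(P),np.round(np.nanmedian(X[m][:,2])*1000,1)
E
python3 - <<'E'
from h import *
for n in ['top','scene']:
    f=np.load(n+'0.npz'); im=f['im']; X=xyz(f['d'],f['K'],f['W']); hsv=cv2.cvtColor(im,cv2.COLOR_BGR2HSV); x,y,z=np.moveaxis(X,-1,0)
    h,s,v=np.moveaxis(hsv.astype(int),-1,0)
    def box(x0,x1,y0,y1,z0,z1): return (x>x0)&(x<x1)&(y>y0)&(y<y1)&(z>z0)&(z<z1)
    print(n)
    print('rim',rect(X,box(.42,.68,-.18,.1,.058,.072)))
    print('railb',rect(X,box(.48,.62,-.06,.08,.035,.054)&(v<120)))
    print('raila',rect(X,box(.48,.66,-.38,-.24,.03,.05)&(v<130)))
    print('beaker',rect(X,box(.5,.6,-.13,-.03,.035,.057)&(s>110)))
    print('plate',rect(X,box(.28,.5,.2,.42,-.004,.016)&(s>120)&(h<12)))
    print('bar',rect(X,box(.3,.48,.24,.38,.025,.045)))
    print('stake',rect(X,box(.3,.45,-.1,.12,.135,.165)))
    print('jar',rect(X,box(.3,.45,-.36,-.22,.055,.075)))
E
```

```text
top
rim (array([546.9, -43.1]), array([150.2, 192.4]), 13.1, 545, np.float64(64.8))
railb (array([551.4,  -8.3]), array([117.2, 107.7]), 12.7, 549, np.float64(45.4))
raila (array([ 588.1, -319.9]), array([ 40.7, 101. ]), 69.5, 552, np.float64(40.2))
beaker (array([549.5, -78.8]), array([43. , 43.7]), 47.0, 48, np.float64(48.0))
plate (array([386.6, 299.3]), array([149.5, 119.4]), 24.8, 2076, np.float64(5.5))
bar (array([387.3, 298.9]), array([12.3, 70.8]), 25.2, 124, np.float64(36.4))
stake (array([380.4,   8.2]), array([ 30. , 119.7]), 9.6, 596, np.float64(149.8))
jar (array([ 363.1, -293.7]), array([47.9, 47.4]), 41.0, 285, np.float64(64.6))
scene
rim (array([546.2, -39.8]), array([155. , 193.2]), 13.1, 862, np.float64(62.7))
railb (array([552.9,  -1.3]), array([126.2, 120.7]), 12.7, 367, np.float64(43.7))
raila (array([ 587.3, -316. ]), array([ 44.1, 100.9]), 69.7, 593, np.float64(37.9))
beaker (array([551. , -74.7]), array([48.7, 42.7]), 30.6, 193, np.float64(44.1))
plate (array([385.3, 301.7]), array([156. , 120.3]), 26.2, 2641, np.float64(4.4))
bar (array([386.9, 303.4]), array([16.1, 70.4]), 24.9, 227, np.float64(34.3))
stake (array([379.6,  12.2]), array([ 36.2, 120.2]), 10.6, 694, np.float64(147.5))
jar (array([ 363.3, -289.2]), array([51.3, 48.1]), 64.7, 239, np.float64(62.6))
```

Rough poses are in hand, so I'm moving above the beaker for a close look.

```bash
python3 -m handwheel '[[0.02,-0.02,0,0,0,-0.025],[0.05,-0.05,0,0,0,-0.06],[0.08,-0.08,0,0,0,-0.09],[0.11,-0.11,0,0,0,-0.12],[0.14,-0.14,0,0,0,-0.15],[0.165,-0.165,0,0,0,-0.18],[0.19,-0.19,0,0,0,-0.21],[0.215,-0.215,0,0,0,-0.236]]' 1
python3 -m handwheel '[[0.01,-0.035,0,0,0,-0.03],[0.02,-0.07,0,0,0,-0.06],[0.03,-0.105,0,0,0,-0.09],[0.04,-0.14,0,0,0,-0.12],[0.05,-0.175,0,0,0,-0.15],[0.06,-0.205,0,0,0,-0.18],[0.075,-0.235,0,0,0,-0.21],[0.09,-0.265,0,0,0,-0.236]]'
python3 -m handwheel '[[0,-0.035,0,0,0,0],[0,-0.07,0,0,0,0],[0,-0.1,0,0,0,0],[0,-0.13,0,0,0,0],[0,-0.15,0,0,0,0],[0,-0.165,0,0,0,0],[0,-0.174,0,0,0,0],[0,-0.174,0,0,0,0]]'
python3 - <<'E'
from h import *
im,d,K,W=cap('wrist'); X=xyz(d,K,W); cv2.imwrite('pics/w1.png',im); np.savez('w1.npz',im=im,d=d,K=K,W=W)
print(pose(),W)
hsv=cv2.cvtColor(im,cv2.COLOR_BGR2HSV).astype(int); h,s,v=np.moveaxis(hsv,-1,0);x,y,z=np.moveaxis(X,-1,0)
for r in models.tip_of('beaker_c','wrist'): print(r, ray(r['position'],.028,K,W))
b=(z>.03)&(z<.058)&(s>110)&(h<15)
print(b.sum())
if b.sum()>10: print('beaker',rect(X,b))
rb=(z>.04)&(z<.05)&(v<120)&(s<110)
if rb.sum()>10:print('rb',rect(X,rb))
E
```

```text
time_s: 1.57
position: [0.4589, 0.3594, 0.2477]
tcp_rot: [[-0.642, 0.767, 0.0], [0.767, 0.642, 0.0], [-0.0, 0.0, -1.0]]
force: [-0.9, 0.7, -0.2]
opening: 1.0
grasp_force: 0.0
time_s: 2.23
position: [0.5479, 0.0943, 0.2478]
tcp_rot: [[-0.223, 0.975, 0.0], [0.975, 0.223, 0.0], [0.0, 0.0, -1.0]]
force: [0.5, 0.1, -0.1]
opening: 0.998
grasp_force: 0.0
time_s: 2.9
position: [0.5479, -0.0798, 0.2476]
tcp_rot: [[-0.224, 0.975, 0.001], [0.975, 0.224, -0.001], [-0.001, 0.0, -1.0]]
force: [-0.3, -0.0, -0.2]
opening: 0.998
grasp_force: 0.0
(array([ 0.54771574, -0.0784943 ,  0.2475706 ]), array([[-2.24520822e-01,  9.74469279e-01,  1.57203681e-04],
       [ 9.74469251e-01,  2.24520764e-01,  3.24554143e-04],
       [ 2.80972551e-04,  2.26059317e-04, -9.99999935e-01]])) [[ 9.74476877e-01  2.14467433e-01  6.63214684e-02  5.29107347e-01]
 [ 2.24487879e-01 -9.31103155e-01 -2.87492794e-01 -8.48715114e-04]
 [ 9.42870363e-05  2.95043446e-01 -9.55483834e-01  3.85384669e-01]
 [ 0.00000000e+00  0.00000000e+00  0.00000000e+00  1.00000000e+00]]
{'position': [318.5, 205.4], 'conf': 0.86} [ 0.55030005 -0.07743987  0.028     ]
4583
beaker (array([588.1, -54.9]), array([453.7, 248. ]), 5.7, 4583, np.float64(41.3))
rb (array([ 585.5, -109.8]), array([267. , 368.3]), 24.3, 7387, np.float64(45.4))
```

View pics/w1.png

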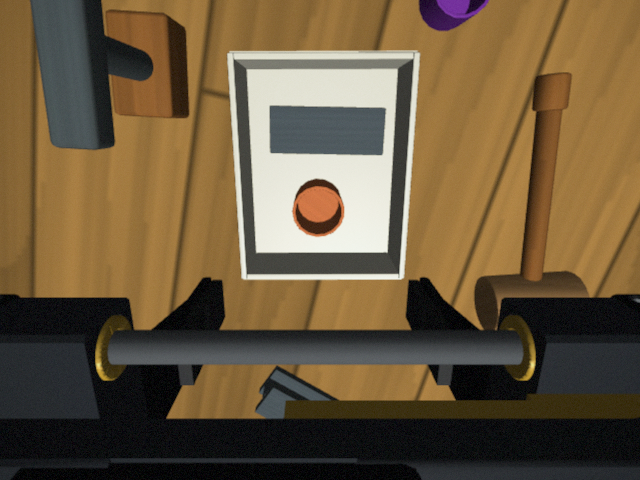

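The wrist view shows the crate centred near (323,165), rail b at (327,130) and the beaker at (318,207), with the fingers lined up on crate x. I'll fit inside windows.

```bash
python3 - <<'E'
from h import *
f=np.load('w1.npz'); im=f['im'];K=f['K'];W=f['W']; X=xyz(f['d'],K,W)
h,s,v=np.moveaxis(cv2.cvtColor(im,cv2.COLOR_BGR2HSV).astype(int),-1,0);x,y,z=np.moveaxis(X,-1,0)
uu=np.arange(640)[None];vv=np.arange(480)[:,None]
w=(uu>220)&(uu<430)&(vv>40)&(vv<282)
print('rim',rect(X,w&(z>.062)&(z<.07)))
b=w&(uu>285)&(uu<350)&(vv>172)&(vv<242)
print('beakertop',rect(X,b&(z>.046)&(z<.056)))
rb=w&(vv>100)&(vv<158)&(uu>260)&(uu<395)&(z>.041)&(z<.05)
print('rb',rect(X,rb))
E
```

```text
rim (array([545.3, -42.9]), array([150.4, 192.4]), 13.2, 5608, np.float64(65.3))
beakertop (array([549.4, -77.7]), array([46.9, 47.3]), 73.6, 602, np.float64(51.2))
rb (array([540.6,  -7. ]), array([100.2,  40. ]), 11.8, 5446, np.float64(45.5))
```

```bash
python3 -m handwheel '[[0.001,0.001,-0.02,0,0,0],[0.002,0.001,-0.05,0,0,0],[0.002,0.001,-0.08,0,0,0],[0.002,0.001,-0.11,0,0,0],[0.002,0.001,-0.14,0,0,0],[0.002,0.001,-0.165,0,0,0],[0.002,0.001,-0.185,0,0,0],[0.002,0.001,-0.205,0,0,0]]' 1
python3 -m handwheel '[[0,0,0,0,0,0],[0,0,0,0,0,0],[0,0,0,0,0,0],[0,0,0,0,0,0],[0,0,0,0,0,0],[0,0,0,0,0,0],[0,0,0,0,0,0],[0,0,0,0,0,0]]' -1
python3 -m handwheel '[[0,0,0,0,0,0],[0,0,0,0,0,0],[0,0,0,0,0,0],[0,0,0,0,0,0],[0,0,0.003,0,0,0],[0,0,0.008,0,0,0],[0,0,0.015,0,0,0],[0,0,0.025,0,0,0]]'
```

```text
time_s: 3.67
position: [0.5494, -0.0753, 0.0412]
tcp_rot: [[-0.228, 0.974, -0.001], [0.974, 0.228, 0.001], [0.001, -0.001, -1.0]]
force: [0.4, -0.4, 0.5]
opening: 1.005
grasp_force: 0.0
time_s: 4.33
position: [0.5502, -0.0772, 0.0434]
tcp_rot: [[-0.226, 0.974, 0.002], [0.974, 0.226, -0.0], [-0.001, 0.001, -1.0]]
force: [-0.8, 0.4, 4.6]
opening: 0.551
grasp_force: 30.0
time_s: 5.0
position: [0.549, -0.0769, 0.0676]
tcp_rot: [[-0.226, 0.974, -0.002], [0.974, 0.226, 0.001], [0.001, -0.002, -1.0]]
force: [0.2, -0.0, -1.2]
opening: 0.552
grasp_force: 30.0
```

```bash
python3 -m handwheel '[[0,0,0.005,0,0,0],[0,0,0.015,0,0,0],[0,0,0.027,0,0,0],[0,0,0.04,0,0,0],[0,0,0.053,0,0,0],[0,0,0.065,0,0,0],[0,0,0.075,0,0,0],[0,0,0.08,0,0,0]]'
python3 -m handwheel '[[-0.002,-0.007,0,0,0,0],[-0.007,-0.022,0,0,0,0],[-0.013,-0.042,0,0,0,0],[-0.02,-0.063,0,0,0,0],[-0.027,-0.084,0,0,0,0],[-0.033,-0.104,0,0,0,0],[-0.037,-0.118,0,0,0,0],[-0.039,-0.123,0,0,0,0]]'
python3 -m handwheel '[[0,0,-0.008,0,0,0],[0,0,-0.025,0,0,0],[0,0,-0.045,0,0,0],[0,0,-0.065,0,0,0],[0,0,-0.083,0,0,0],[0,0,-0.096,0,0,0],[0,0,-0.104,0,0,0],[0,0,-0.1085,0,0,0]]'
python3 -m handwheel '[[0,0,0,0,0,0],[0,0,0,0,0,0],[0,0,0,0,0,0],[0,0,0,0,0,0],[0,0,0,0,0,0],[0,0,0,0,0,0],[0,0,0,0,0,0],[0,0,0,0,0,0]]'
```

```text
time_s: 5.67
position: [0.5503, -0.0772, 0.1495]
tcp_rot: [[-0.226, 0.974, 0.003], [0.974, 0.226, -0.001], [-0.001, 0.002, -1.0]]
force: [0.2, -0.1, -0.8]
opening: 0.549
grasp_force: 30.0
time_s: 6.33
position: [0.5098, -0.2025, 0.147]
tcp_rot: [[-0.224, 0.975, -0.001], [0.975, 0.224, -0.0], [-0.0, -0.001, -1.0]]
force: [0.2, -0.2, -0.8]
opening: 0.548
grasp_force: 30.0
time_s: 7.0
position: [0.5096, -0.1984, 0.0381]
tcp_rot: [[-0.227, 0.974, -0.004], [0.974, 0.227, 0.003], [0.003, -0.003, -1.0]]
force: [-7.1, 4.7, 41.4]
opening: 0.553
grasp_force: 30.0
time_s: 7.67
position: [0.5107, -0.2001, 0.0391]
tcp_rot: [[-0.226, 0.974, 0.0], [0.974, 0.226, -0.0], [-0.0, 0.0, -1.0]]
force: [0.5, 0.4, -0.5]
opening: 0.552
grasp_force: 30.0
```

```bash
python3 -m handwheel '[[0,0,0,0,0,0],[0,0,0,0,0,0],[0,0,0,0,0,0],[0,0,0,0,0,0],[0,0,0,0,0,0],[0,0,0.005,0,0,0],[0,0,0.015,0,0,0],[0,0,0.03,0,0,0]]' 0.9
python3 -m handwheel '[[0,0,0.025,0,0,0],[0,0,0.05,0,0,0],[0,0,0.075,0,0,0],[0,0,0.1,0,0,0],[0,0,0.125,0,0,0],[0,0,0.145,0,0,0],[0,0,0.155,0,0,0],[0,0,0.16,0,0,0]]' 1
python3 -m handwheel '[[0.008,-0.012,0,0,0,0.04],[0.02,-0.03,0,0,0,0.1],[0.03,-0.045,0,0,0,0.16],[0.042,-0.063,0,0,0,0.22],[0.054,-0.081,0,0,0,0.28],[0.064,-0.097,0,0,0,0.34],[0.072,-0.11,0,0,0,0.4],[0.078,-0.118,0,0,0,0.45]]'
python3 -m handwheel '[[0,0,0,0,0,0.03],[0,0,0,0,0,0.042],[0,0,0,0,0,0.042],[0,0,0,0,0,0.042],[0,0,0,0,0,0.042],[0,0,0,0,0,0.042],[0,0,0,0,0,0.042],[0,0,0,0,0,0.042]]'
python3 - <<'E'
from h import *
im,d,K,W=cap('wrist'); X=xyz(d,K,W); cv2.imwrite('pics/w2.png',im); np.savez('w2.npz',im=im,d=d,K=K,W=W)
p,R=pose();print(p,np.degrees(np.arctan2(R[1,1],R[0,1])))
h,s,v=np.moveaxis(cv2.cvtColor(im,cv2.COLOR_BGR2HSV).astype(int),-1,0);x,y,z=np.moveaxis(X,-1,0)
m=(np.hypot(x-.588,y+.318)<.075)&(z>.034)&(z<.046)
print('ra',rect(X,m))
m=(np.hypot(x-.51,y+.2)<.05)&(z>.04)&(z<.052)
if m.sum()>5: print('bk',rect(X,m))
E
```

```text
time_s: 8.33
position: [0.51, -0.1996, 0.069]
tcp_rot: [[-0.226, 0.974, -0.002], [0.974, 0.226, 0.001], [0.002, -0.002, -1.0]]
force: [-0.1, 0.3, 0.5]
opening: 0.944
grasp_force: 0.0
time_s: 9.0
position: [0.5113, -0.2004, 0.2315]
tcp_rot: [[-0.226, 0.974, 0.003], [0.974, 0.226, -0.002], [-0.003, 0.003, -1.0]]
force: [0.5, 0.1, 0.3]
opening: 1.0
grasp_force: 0.0
time_s: 9.67
position: [0.5887, -0.3193, 0.2274]
tcp_rot: [[-0.906, 0.424, -0.002], [0.424, 0.906, 0.001], [0.002, 0.0, -1.0]]
force: [-0.1, -1.1, -0.2]
opening: 1.005
grasp_force: 0.0
time_s: 10.33
position: [0.5886, -0.3179, 0.2292]
tcp_rot: [[-0.936, 0.351, 0.0], [0.351, 0.936, -0.0], [-0.0, -0.0, -1.0]]
force: [0.3, -0.1, -0.3]
opening: 0.996
grasp_force: 0.0
[ 0.5886434  -0.31792931  0.22922194] 69.44032712587753
ra (array([ 585.6, -319.8]), array([40.1, 99.6]), 69.4, 4872, np.float64(40.6))
bk (array([ 504. , -189.1]), array([46.9, 74.6]), 24.2, 1020, np.float64(46.0))
```

View pics/w2.png

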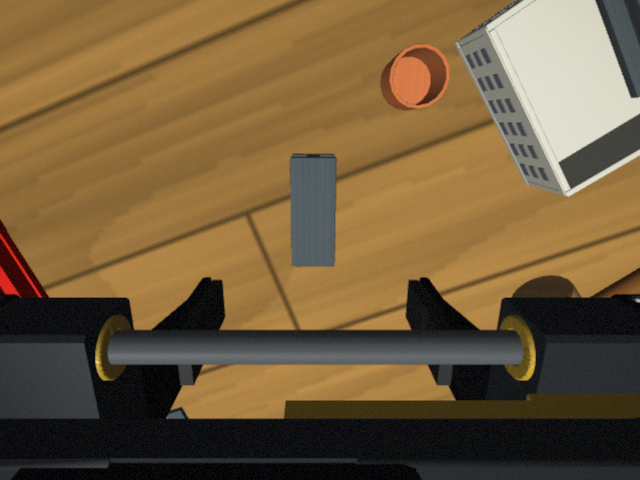

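The beaker stands upright at (415,78) and the rail sits square between the jaws at (313,210).

```bash
python3 -m handwheel '[[-0.001,0,-0.02,0,0,0],[-0.002,-0.001,-0.05,0,0,0],[-0.002,-0.001,-0.08,0,0,0],[-0.002,-0.001,-0.11,0,0,0],[-0.002,-0.001,-0.14,0,0,0],[-0.002,-0.001,-0.165,0,0,0],[-0.002,-0.001,-0.185,0,0,0],[-0.002,-0.001,-0.198,0,0,0]]' 1
python3 -m handwheel '[[0,0,0,0,0,0],[0,0,0,0,0,0],[0,0,0,0,0,0],[0,0,0,0,0,0],[0,0,0,0,0,0],[0,0,0,0,0,0],[0,0,0,0,0,0],[0,0,0,0,0,0]]' -1
python3 -m handwheel '[[0,0,0,0,0,0],[0,0,0,0,0,0],[0,0,0,0,0,0],[0,0,0,0,0,0],[0,0,0.003,0,0,0],[0,0,0.008,0,0,0],[0,0,0.015,0,0,0],[0,0,0.025,0,0,0]]'
```

```text
time_s: 11.05
position: [0.5856, -0.3183, 0.0285]
tcp_rot: [[-0.936, 0.351, -0.003], [0.351, 0.936, 0.002], [0.003, 0.001, -1.0]]
force: [-0.0, -0.2, -0.4]
opening: 1.002
grasp_force: 0.0
time_s: 11.72
position: [0.5869, -0.3192, 0.0316]
tcp_rot: [[-0.936, 0.351, 0.001], [0.351, 0.936, -0.001], [-0.001, -0.0, -1.0]]
force: [-0.0, -0.9, -0.2]
opening: 0.477
grasp_force: 0.0
time_s: 12.38
position: [0.5852, -0.3178, 0.0544]
tcp_rot: [[-0.936, 0.351, -0.004], [0.351, 0.936, 0.003], [0.005, 0.002, -1.0]]
force: [-0.6, -0.4, -9.0]
opening: 0.448
grasp_force: 30.1
```

```bash
python3 -m handwheel '[[0,0,0.01,0,0,0],[0,0,0.025,0,0,0],[0,0,0.045,0,0,0],[0,0,0.065,0,0,0],[0,0,0.083,0,0,0],[0,0,0.097,0,0,0],[0,0,0.106,0,0,0],[0,0,0.11,0,0,0]]'
python3 -m handwheel '[[-0.001,0.005,0,0,0,0.005],[-0.002,0.015,0,0,0,0.015],[-0.004,0.03,0,0,0,0.035],[-0.006,0.048,0,0,0,0.06],[-0.009,0.066,0,0,0,0.085],[-0.011,0.084,0,0,0,0.11],[-0.013,0.102,0,0,0,0.135],[-0.015,0.12,0,0,0,0.16]]'
python3 -m handwheel '[[-0.002,0.018,0,0,0,0.025],[-0.004,0.036,0,0,0,0.05],[-0.007,0.054,0,0,0,0.075],[-0.009,0.072,0,0,0,0.1],[-0.012,0.09,0,0,0,0.117],[-0.014,0.104,0,0,0,0.128],[-0.015,0.111,0,0,0,0.133],[-0.015,0.114,0,0,0,0.134]]'
python3 - <<'E'
from h import *
p,R=pose();print(p,np.degrees(np.arctan2(R[1,1],R[0,1])))
im,d,K,W=cap('wrist'); X=xyz(d,K,W); cv2.imwrite('pics/w3.png',im); np.savez('w3.npz',im=im,d=d,K=K,W=W)
x,y,z=np.moveaxis(X,-1,0)
m=(z>.1)&(z<.2)&(np.hypot(x-p[0],y-p[1])<.09); 
m[250:]=False
print(m.sum(), rect(X,m) if m.sum()>5 else '')
E
```

```text
time_s: 13.05
position: [0.5873, -0.3194, 0.1685]
tcp_rot: [[-0.936, 0.351, 0.003], [0.351, 0.936, -0.002], [-0.003, -0.001, -1.0]]
force: [0.9, 0.1, -8.4]
opening: 0.448
grasp_force: 30.1
time_s: 13.72
position: [0.5701, -0.1959, 0.1648]
tcp_rot: [[-0.999, 0.034, -0.003], [0.034, 0.999, 0.002], [0.003, 0.002, -1.0]]
force: [0.8, -0.2, -8.0]
opening: 0.45
grasp_force: 30.1
time_s: 14.38
position: [0.5555, -0.0829, 0.1656]
tcp_rot: [[-0.973, -0.23, -0.002], [-0.23, 0.973, 0.001], [0.002, 0.001, -1.0]]
force: [0.5, -0.1, -9.1]
opening: 0.448
grasp_force: 30.1
[ 0.5555208 -0.082896   0.1655801] 103.29429194424819
5988 (array([513. , -92.9]), array([14.6, 40.3]), 13.4, 5988, np.float64(174.3))
```

View pics/w3.png

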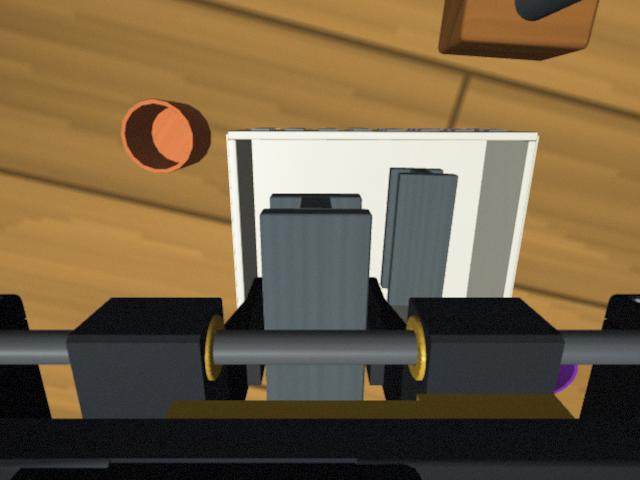

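The rail hangs level over the crate's free half, clear of rail b at (420,240) and of the walls. Lowering it.

```bash
python3 -m handwheel '[[0,0,-0.006,0,0,0],[0,0,-0.018,0,0,0],[0,0,-0.035,0,0,0],[0,0,-0.053,0,0,0],[0,0,-0.071,0,0,0],[0,0,-0.087,0,0,0],[0,0,-0.099,0,0,0],[0,0,-0.106,0,0,0]]'
python3 -m handwheel '[[0,0,-0.004,0,0,0],[0,0,-0.008,0,0,0],[0,0,-0.012,0,0,0],[0,0,-0.016,0,0,0],[0,0,-0.019,0,0,0],[0,0,-0.021,0,0,0],[0,0,-0.0225,0,0,0],[0,0,-0.0225,0,0,0]]'
```

```text
time_s: 15.1
position: [0.5564, -0.0859, 0.0582]
tcp_rot: [[-0.974, -0.226, -0.002], [-0.226, 0.974, 0.0], [0.001, 0.001, -1.0]]
force: [-0.6, 0.7, -8.4]
opening: 0.452
grasp_force: 30.1
time_s: 15.77
position: [0.5566, -0.085, 0.0375]
tcp_rot: [[-0.974, -0.227, -0.0], [-0.227, 0.974, 0.0], [0.0, 0.0, -1.0]]
force: [0.0, 0.6, -9.3]
opening: 0.447
grasp_force: 30.1
```

```bash
python3 -m handwheel '[[0,0,-0.0005,0,0,0],[0,0,-0.001,0,0,0],[0,0,-0.001,0,0,0],[0,0,-0.0015,0,0,0],[0,0,-0.002,0,0,0],[0,0,-0.002,0,0,0],[0,0,-0.002,0,0,0],[0,0,-0.002,0,0,0]]'
```

```text
time_s: 16.43
position: [0.5568, -0.0851, 0.0365]
tcp_rot: [[-0.974, -0.227, 0.001], [-0.227, 0.974, -0.0], [-0.001, -0.0, -1.0]]
force: [-2.9, 0.2, 4.4]
opening: 0.453
grasp_force: 29.9
```

```bash
python3 -m handwheel '[[0,0,0,0,0,0],[0,0,0,0,0,0],[0,0,0,0,0,0],[0,0,0,0,0,0],[0,0,0,0,0,0],[0,0,0.003,0,0,0],[0,0,0.008,0,0,0],[0,0,0.016,0,0,0]]' 0.3
python3 -m handwheel '[[0,0,0.015,0,0,0],[0,0,0.04,0,0,0],[0,0,0.07,0,0,0],[0,0,0.1,0,0,0],[0,0,0.13,0,0,0],[0,0,0.155,0,0,0],[0,0,0.175,0,0,0],[0,0,0.185,0,0,0]]'
python3 - <<'E'
from h import *
p,R=pose();print(p)
im,d,K,W=cap('wrist'); X=xyz(d,K,W); cv2.imwrite('pics/w4.png',im)
x,y,z=np.moveaxis(X,-1,0); c=np.array([.546,-.043]);a=np.radians(13.15)
u=(x-c[0])*np.cos(a)+(y-c[1])*np.sin(a); w=-(x-c[0])*np.sin(a)+(y-c[1])*np.cos(a)
q=(abs(u)<.066)&(abs(w)<.086)&(z>.035)&(z<.055); q[285:]=False
for m in (q&(w<0),q&(w>0)):
    print(rect(X,m)); A=np.c_[X[m][:,:2],np.ones(m.sum())]; print(np.linalg.lstsq(A,X[m][:,2],rcond=None)[0], w[m].min(),w[m].max())
E
```

```text
time_s: 17.1
position: [0.5563, -0.0849, 0.0515]
tcp_rot: [[-0.974, -0.227, -0.001], [-0.227, 0.974, 0.0], [0.001, 0.001, -1.0]]
force: [-0.4, 0.3, 0.5]
opening: 0.651
grasp_force: 0.0
time_s: 17.77
position: [0.5579, -0.0854, 0.2405]
tcp_rot: [[-0.974, -0.227, 0.006], [-0.227, 0.974, -0.002], [-0.005, -0.003, -1.0]]
force: [-0.4, 0.2, -0.5]
opening: 0.654
grasp_force: 0.0
[ 0.55788462 -0.08541597  0.24049302]
(array([556. , -85.8]), array([99.9, 40. ]), 12.9, 4734, np.float64(45.5))
[ 0.00126169 -0.00099019  0.04472144] -0.06396277800749495 -0.023758666894186632
(array([540.7,  -7.8]), array([100.2,  40.6]), 11.9, 4862, np.float64(45.4))
[-0.0018219   0.01788269  0.04643996] 0.014211202479867508 0.056551485374971046
```

View pics/w4.png

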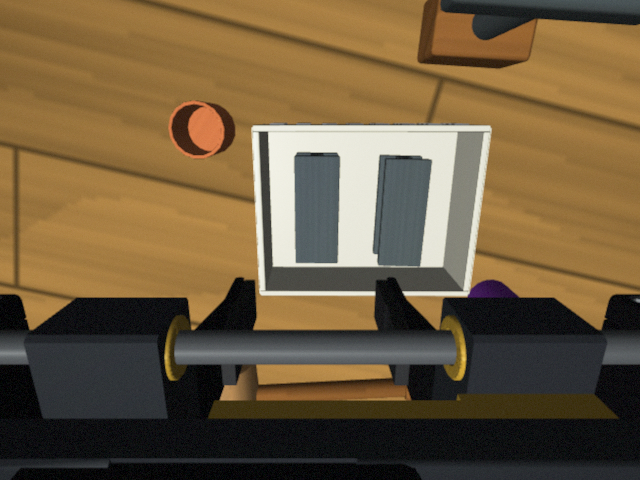

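Both rails lie flat side by side, at (317,208) and (403,210), tops at 45 mm. On to the cover.

```bash
python3 -m handwheel '[[-0.002,0.02,0,0,0,-0.03],[-0.004,0.045,0,0,0,-0.075],[-0.007,0.07,0,0,0,-0.12],[-0.01,0.095,0,0,0,-0.165],[-0.012,0.12,0,0,0,-0.21],[-0.015,0.145,0,0,0,-0.255],[-0.018,0.17,0,0,0,-0.3],[-0.02,0.2,0,0,0,-0.34]]' 1
python3 -m handwheel '[[-0.02,0.025,0,0,0,-0.045],[-0.04,0.05,0,0,0,-0.09],[-0.06,0.075,0,0,0,-0.135],[-0.08,0.1,0,0,0,-0.18],[-0.1,0.125,0,0,0,-0.225],[-0.12,0.15,0,0,0,-0.27],[-0.14,0.175,0,0,0,-0.315],[-0.149,0.185,0,0,0,-0.343]]'
python3 -m handwheel '[[0,0,0,0,0,0],[0,0,0,0,0,0],[0,0,0,0,0,0],[0,0,0,0,0,0],[0,0,0,0,0,0],[0,0,0,0,0,0],[0,0,0,0,0,0],[0,0,0,0,0,0]]'
python3 - <<'E'
from h import *
p,R=pose();print(p,np.degrees(np.arctan2(R[1,1],R[0,1])))
im,d,K,W=cap('wrist'); X=xyz(d,K,W); cv2.imwrite('pics/w5.png',im)
x,y,z=np.moveaxis(X,-1,0)
r=np.hypot(x-.387,y-.3)
for lo,hi,rr in ((.031,.044,.05),(.003,.011,.1)):
    m=(r<rr)&(z>lo)&(z<hi); m[290:]=False
    if lo<.01: 
        h,s,v=np.moveaxis(cv2.cvtColor(im,cv2.COLOR_BGR2HSV).astype(int),-1,0); m&=(z>.0035)&(h<11)
    print(rect(X,m) if m.sum()>5 else 0)
E
```

```text
time_s: 18.48
position: [0.5355, 0.1156, 0.2353]
tcp_rot: [[-0.898, 0.44, -0.003], [0.44, 0.898, -0.0], [0.002, -0.002, -1.0]]
force: [1.1, -0.0, -0.3]
opening: 0.994
grasp_force: 0.0
time_s: 19.15
position: [0.384, 0.3017, 0.2355]
tcp_rot: [[-0.419, 0.908, -0.004], [0.908, 0.419, -0.0], [0.001, -0.004, -1.0]]
force: [0.4, -0.7, -0.4]
opening: 1.002
grasp_force: 0.0
time_s: 19.82
position: [0.388, 0.2996, 0.2366]
tcp_rot: [[-0.42, 0.908, 0.0], [0.908, 0.42, 0.0], [-0.0, 0.0, -1.0]]
force: [-0.5, 0.1, 0.5]
opening: 1.002
grasp_force: 0.0
[0.38799352 0.29960593 0.23655019] 24.824865591249836
(array([384.8, 301. ]), array([11.8, 69.2]), 25.9, 945, np.float64(37.5))
(array([385.6, 300.8]), array([147.8, 117.7]), 25.5, 5603, np.float64(6.2))
```

View pics/w5.png

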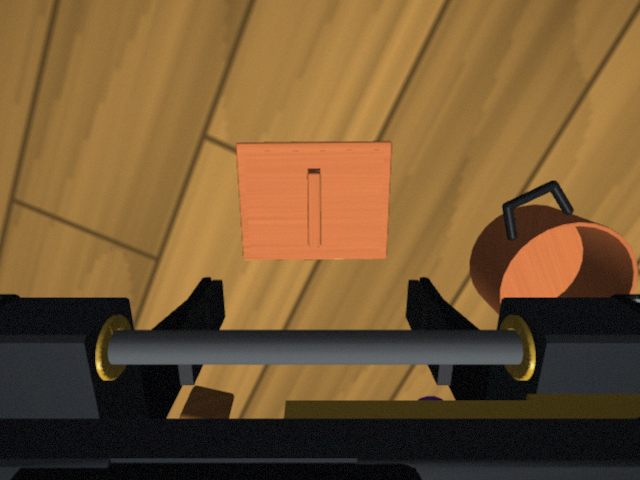

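The cover's bar is centred between the jaws at (314,208), aligned.

```bash
python3 -m handwheel '[[-0.001,0,-0.02,0,0,0.002],[-0.002,0.001,-0.05,0,0,0.005],[-0.002,0.001,-0.08,0,0,0.005],[-0.002,0.001,-0.11,0,0,0.005],[-0.002,0.001,-0.14,0,0,0.005],[-0.002,0.001,-0.167,0,0,0.005],[-0.002,0.001,-0.188,0,0,0.005],[-0.002,0.001,-0.1995,0,0,0.005]]' 1
python3 -m handwheel '[[0,0,0,0,0,0],[0,0,0,0,0,0],[0,0,0,0,0,0],[0,0,0,0,0,0],[0,0,0,0,0,0],[0,0,0,0,0,0],[0,0,0,0,0,0],[0,0,0,0,0,0]]' -1
python3 -m handwheel '[[0,0,0,0,0,0],[0,0,0,0,0,0],[0,0,0,0,0,0],[0,0,0,0,0,0],[0,0,0,0,0,0],[0,0,0,0,0,0],[0,0,0,0,0,0],[0,0,0,0,0,0]]'
python3 -m handwheel '[[0,0,0.002,0,0,0],[0,0,0.006,0,0,0],[0,0,0.012,0,0,0],[0,0,0.02,0,0,0],[0,0,0.028,0,0,0],[0,0,0.035,0,0,0],[0,0,0.039,0,0,0],[0,0,0.04,0,0,0]]'
```

```text
time_s: 20.53
position: [0.3849, 0.3004, 0.0346]
tcp_rot: [[-0.429, 0.903, -0.003], [0.903, 0.429, -0.001], [0.0, -0.003, -1.0]]
force: [-0.1, 0.8, -0.2]
opening: 1.003
grasp_force: 0.0
time_s: 21.2
position: [0.3858, 0.301, 0.0375]
tcp_rot: [[-0.43, 0.903, 0.001], [0.903, 0.43, 0.0], [-0.0, 0.001, -1.0]]
force: [0.1, -0.1, 0.5]
opening: 0.48
grasp_force: 0.0
time_s: 21.87
position: [0.3857, 0.301, 0.037]
tcp_rot: [[-0.43, 0.903, 0.0], [0.903, 0.43, 0.0], [-0.0, 0.0, -1.0]]
force: [-0.5, 0.1, -0.1]
opening: 0.134
grasp_force: 30.0
time_s: 22.53
position: [0.3862, 0.3012, 0.0783]
tcp_rot: [[-0.43, 0.903, 0.002], [0.903, 0.43, 0.001], [-0.0, 0.002, -1.0]]
force: [-0.1, -0.1, -2.0]
opening: 0.134
grasp_force: 30.0
```

```bash
python3 -m handwheel '[[0,0,0.01,0,0,0],[0,0,0.027,0,0,0],[0,0,0.05,0,0,0],[0,0,0.075,0,0,0],[0,0,0.1,0,0,0],[0,0,0.125,0,0,0],[0,0,0.143,0,0,0],[0,0,0.153,0,0,0]]'
python3 -m handwheel '[[0.006,-0.002,0,0,0,0.01],[0.02,-0.008,0,0,0,0.03],[0.04,-0.016,0,0,0,0.07],[0.062,-0.025,0,0,0,0.11],[0.084,-0.034,0,0,0,0.155],[0.106,-0.043,0,0,0,0.2],[0.128,-0.052,0,0,0,0.245],[0.15,-0.062,0,0,0,0.29]]'
python3 -m handwheel '[[0.006,-0.02,0,0,0,0.045],[0.009,-0.04,0,0,0,0.09],[0.01,-0.062,0,0,0,0.135],[0.01,-0.084,0,0,0,0.18],[0.01,-0.106,0,0,0,0.225],[0.01,-0.128,0,0,0,0.27],[0.01,-0.15,0,0,0,0.315],[0.01,-0.172,0,0,0,0.355]]'
python3 -m handwheel '[[0,-0.02,0,0,0,0.018],[0,-0.04,0,0,0,0.027],[0,-0.06,0,0,0,0.033],[0,-0.08,0,0,0,0.033],[0,-0.095,0,0,0,0.033],[0,-0.105,0,0,0,0.033],[0,-0.109,0,0,0,0.033],[0,-0.11,0,0,0,0.033]]'
python3 - <<'E'
from h import *
im,d,K,W=cap('wrist')
p,R=pose();print(p,np.degrees(np.arctan2(R[1,1],R[0,1])))
X=xyz(d,K,W); cv2.imwrite('pics/w6.png',im)
x,y,z=np.moveaxis(X,-1,0)
m=(z>.195)&(z<.23)&(np.hypot(x-p[0],y-p[1])<.11); m[290:]=False
print(rect(X,m));A=np.c_[X[m][:,:2],np.ones(m.sum())]; print(np.linalg.lstsq(A,X[m][:,2],rcond=None)[0])
a=np.radians(13.15);dx=x-.546;dy=y+.043
u=dx*np.cos(a)+dy*np.sin(a);w=-dx*np.sin(a)+dy*np.cos(a)
up=(x-p[0])*np.cos(a)+(y-p[1])*np.sin(a);wp=-(x-p[0])*np.sin(a)+(y-p[1])*np.cos(a)
print('plate rel TCP',np.percentile(wp[m],[.5,99.5]),np.percentile(up[m],[.5,99.5]))
E
```

```text
time_s: 23.2
position: [0.3861, 0.3012, 0.2328]
tcp_rot: [[-0.43, 0.903, 0.003], [0.903, 0.43, 0.002], [0.0, 0.004, -1.0]]
force: [0.5, 0.3, -3.0]
opening: 0.135
grasp_force: 30.0
time_s: 23.87
position: [0.5358, 0.2383, 0.2301]
tcp_rot: [[-0.857, 0.516, -0.001], [0.516, 0.857, -0.0], [0.001, -0.001, -1.0]]
force: [0.6, 0.4, -2.0]
opening: 0.136
grasp_force: 30.0
time_s: 24.53
position: [0.5447, 0.066, 0.2301]
tcp_rot: [[-0.986, -0.167, -0.001], [-0.167, 0.986, 0.0], [0.001, 0.0, -1.0]]
force: [0.7, -0.2, -3.5]
opening: 0.136
grasp_force: 30.0
time_s: 25.2
position: [0.5454, -0.0435, 0.2301]
tcp_rot: [[-0.974, -0.226, -0.0], [-0.226, 0.974, 0.0], [0.0, 0.0, -1.0]]
force: [0.8, 0.8, -3.1]
opening: 0.133
grasp_force: 30.0
[ 0.54536699 -0.04297743  0.23004825] 103.10310955725748
(array([515.2, -50.6]), array([ 58.8, 150. ]), 13.2, 36869, np.float64(199.2))
[0.02604064 0.00569499 0.18677953]
plate rel TCP [-0.07404591  0.07300777] [-0.06027608 -0.00282748]
```

View pics/w6.png

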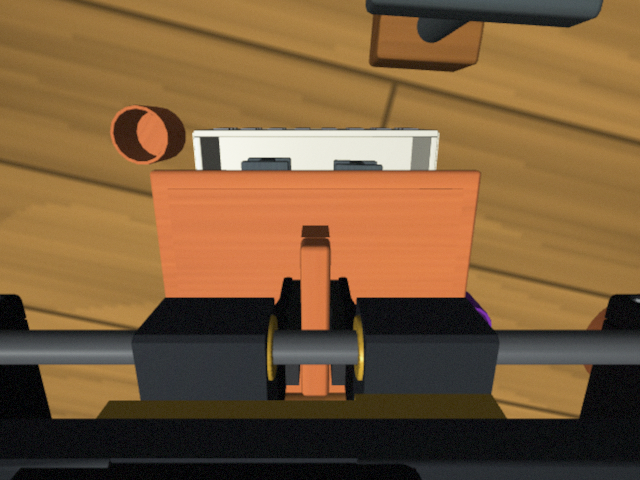

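The cover is level, square and centred over the crate. Lowering it.

```bash
python3 -m handwheel '[[0,0,-0.006,0,0,0],[0,0,-0.02,0,0,0],[0,0,-0.04,0,0,0],[0,0,-0.062,0,0,0],[0,0,-0.084,0,0,0],[0,0,-0.106,0,0,0],[0,0,-0.124,0,0,0],[0,0,-0.136,0,0,0]]'
python3 -m handwheel '[[0,0,-0.003,0,0,0],[0,0,-0.005,0,0,0],[0,0,-0.007,0,0,0],[0,0,-0.0085,0,0,0],[0,0,-0.0095,0,0,0],[0,0,-0.0105,0,0,0],[0,0,-0.011,0,0,0],[0,0,-0.011,0,0,0]]'
python3 -m handwheel '[[0,0,-0.0005,0,0,0],[0,0,-0.001,0,0,0],[0,0,-0.001,0,0,0],[0,0,-0.001,0,0,0],[0,0,-0.001,0,0,0],[0,0,-0.001,0,0,0],[0,0,-0.001,0,0,0],[0,0,-0.001,0,0,0]]'
```

```text
time_s: 25.92
position: [0.5445, -0.0416, 0.0918]
tcp_rot: [[-0.974, -0.228, -0.003], [-0.228, 0.974, 0.001], [0.003, 0.002, -1.0]]
force: [0.2, 0.7, -2.4]
opening: 0.131
grasp_force: 30.0
time_s: 26.58
position: [0.5458, -0.0431, 0.0833]
tcp_rot: [[-0.974, -0.227, 0.001], [-0.227, 0.974, -0.0], [-0.001, -0.0, -1.0]]
force: [0.2, -0.1, -2.2]
opening: 0.134
grasp_force: 30.0
time_s: 27.25
position: [0.5457, -0.043, 0.082]
tcp_rot: [[-0.974, -0.227, 0.0], [-0.227, 0.974, -0.0], [-0.0, -0.0, -1.0]]
force: [-0.3, -0.0, -2.4]
opening: 0.135
grasp_force: 30.0
```

```bash
python3 -m handwheel '[[0,0,-0.0005,0,0,0],[0,0,-0.0005,0,0,0],[0,0,-0.001,0,0,0],[0,0,-0.001,0,0,0],[0,0,-0.001,0,0,0],[0,0,-0.001,0,0,0],[0,0,-0.001,0,0,0],[0,0,-0.001,0,0,0]]'
```

```text
time_s: 27.92
position: [0.5457, -0.043, 0.082]
tcp_rot: [[-0.974, -0.227, 0.0], [-0.227, 0.974, -0.0], [-0.0, -0.0, -1.0]]
force: [-1.9, 0.0, 6.9]
opening: 0.135
grasp_force: 30.0
```

```bash
python3 -m handwheel '[[0,0,0,0,0,0],[0,0,0,0,0,0],[0,0,0,0,0,0],[0,0,0,0,0,0],[0,0,0,0,0,0],[0,0,0.004,0,0,0],[0,0,0.012,0,0,0],[0,0,0.025,0,0,0]]' 0.3
python3 -m handwheel '[[0,0,0.02,0,0,0],[0,0,0.045,0,0,0],[0,0,0.07,0,0,0],[0,0,0.09,0,0,0],[0,0,0.105,0,0,0],[0,0,0.115,0,0,0],[0,0,0.12,0,0,0],[0,0,0.12,0,0,0]]' 1
python3 -m handwheel '[[-0.003,-0.015,0,0,0,-0.03],[-0.007,-0.03,0,0,0,-0.09],[-0.011,-0.05,0,0,0,-0.145],[-0.015,-0.07,0,0,0,-0.2],[-0.02,-0.09,0,0,0,-0.255],[-0.025,-0.11,0,0,0,-0.31],[-0.03,-0.13,0,0,0,-0.365],[-0.036,-0.157,0,0,0,-0.42]]'
python3 -m handwheel '[[0,0,0,0,0,-0.055],[0,0,0,0,0,-0.11],[0,0,0,0,0,-0.165],[0,0,0,0,0,-0.22],[0,0,0,0,0,-0.275],[0,0,0,0,0,-0.33],[0,0,0,0,0,-0.365],[0,0,0,0,0,-0.365]]'
python3 - <<'E'
from h import *
import time
im,d,K,W=cap('wrist')
p,R=pose();print(p,np.degrees(np.arctan2(R[1,1],R[0,1])))
X=xyz(d,K,W); cv2.imwrite('pics/w7.png',im)
x,y,z=np.moveaxis(X,-1,0)
m=(np.hypot(x-.51,y+.2)<.045)&(z>.04)&(z<.052); m[285:]=False
print('bk',rect(X,m))
im,d,K,W=cap('top'); X=xyz(d,K,W); x,y,z=np.moveaxis(X,-1,0); cv2.imwrite('pics/t7.png',im)
a=np.radians(13.15);dx=x-.546;dy=y+.043
u=dx*np.cos(a)+dy*np.sin(a);w=-dx*np.sin(a)+dy*np.cos(a)
m=(abs(u)<.066)&(abs(w)<.085)&(z>.044)&(z<.057)
print('plate',rect(X,m));A=np.c_[X[m][:,:2],np.ones(m.sum())]; print(np.linalg.lstsq(A,X[m][:,2],rcond=None)[0])
m=(abs(u)<.066)&(abs(w)<.085)&(z>.075)&(z<.09);print('bar',rect(X,m))
E
```

```text
time_s: 28.58
position: [0.5449, -0.0429, 0.1058]
tcp_rot: [[-0.974, -0.227, -0.002], [-0.227, 0.974, 0.001], [0.002, 0.001, -1.0]]
force: [0.3, -0.9, 0.7]
opening: 0.619
grasp_force: 0.0
time_s: 29.25
position: [0.5461, -0.0432, 0.2273]
tcp_rot: [[-0.974, -0.227, 0.002], [-0.227, 0.974, -0.001], [-0.002, -0.001, -1.0]]
force: [-0.2, -0.1, -0.3]
opening: 0.997
grasp_force: 0.0
time_s: 29.92
position: [0.5085, -0.1996, 0.2246]
tcp_rot: [[-0.817, 0.577, -0.003], [0.577, 0.817, 0.003], [0.004, 0.0, -1.0]]
force: [0.1, 0.6, 0.2]
opening: 1.004
grasp_force: 0.0
time_s: 30.58
position: [0.509, -0.1997, 0.2247]
tcp_rot: [[-0.227, 0.974, -0.002], [0.974, 0.227, 0.002], [0.002, -0.002, -1.0]]
force: [-0.4, 0.0, 0.1]
opening: 1.002
grasp_force: 0.0
[ 0.50902252 -0.19970608  0.22483553] 13.265824467773944
bk (array([ 509.5, -200.6]), array([46.3, 47.4]), 12.8, 695, np.float64(46.2))
plate (array([547.1, -43.2]), array([120.4, 150. ]), 13.1, 2301, np.float64(50.6))
[ 0.00317943 -0.00075258  0.04883517]
bar (array([546.7, -43.4]), array([69.7, 11.8]), 12.8, 120, np.float64(82.1))
```

View pics/w7.png

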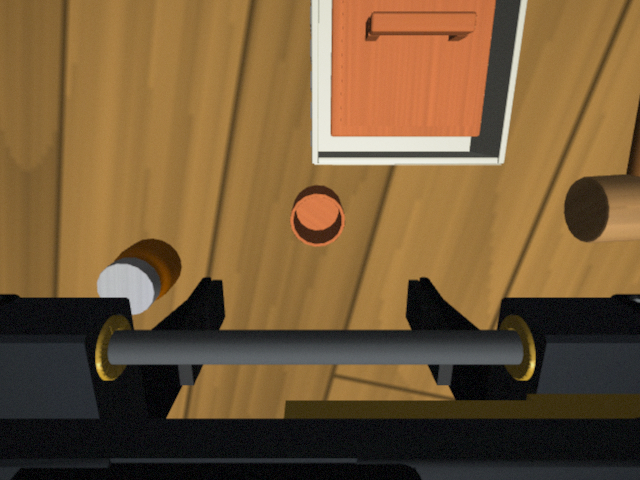

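The cover is level and centred in the crate; the beaker stands upright at (318,220) beneath the jaws. Fetching it.

```bash
python3 -m handwheel '[[0,0,-0.02,0,0,0],[0,0,-0.05,0,0,0],[0,0,-0.08,0,0,0],[0,0,-0.11,0,0,0],[0,0,-0.135,0,0,0],[0,0,-0.158,0,0,0],[0,0,-0.177,0,0,0],[0,0,-0.187,0,0,0]]' 1
python3 -m handwheel '[[0,0,0,0,0,0],[0,0,0,0,0,0],[0,0,0,0,0,0],[0,0,0,0,0,0],[0,0,0,0,0,0],[0,0,0,0,0,0],[0,0,0,0,0,0],[0,0,0,0,0,0]]' -1
python3 -m handwheel '[[0,0,0,0,0,0],[0,0,0,0,0,0],[0,0,0,0,0,0],[0,0,0,0,0,0],[0,0,0.003,0,0,0],[0,0,0.01,0,0,0],[0,0,0.02,0,0,0],[0,0,0.032,0,0,0]]'
python3 -m handwheel '[[0,0,0.012,0,0,0],[0,0,0.024,0,0,0],[0,0,0.036,0,0,0],[0,0,0.048,0,0,0],[0,0,0.058,0,0,0],[0,0,0.065,0,0,0],[0,0,0.068,0,0,0],[0,0,0.068,0,0,0]]'
python3 -m handwheel '[[0.002,0.006,0,0,0,0],[0.007,0.019,0,0,0,0],[0.014,0.037,0,0,0,0],[0.022,0.057,0,0,0,0],[0.03,0.077,0,0,0,0],[0.038,0.097,0,0,0,0],[0.043,0.111,0,0,0,0],[0.0455,0.1175,0,0,0,0]]'
```

```text
time_s: 31.35
position: [0.5083, -0.1992, 0.0363]
tcp_rot: [[-0.229, 0.973, -0.004], [0.973, 0.229, 0.002], [0.003, -0.003, -1.0]]
force: [0.1, 0.0, -0.2]
opening: 1.0
grasp_force: 0.0
time_s: 32.02
position: [0.5101, -0.2003, 0.0398]
tcp_rot: [[-0.228, 0.974, 0.001], [0.974, 0.228, -0.001], [-0.001, 0.001, -1.0]]
force: [0.3, 0.2, 4.9]
opening: 0.549
grasp_force: 30.0
time_s: 32.68
position: [0.5091, -0.1998, 0.0713]
tcp_rot: [[-0.228, 0.974, -0.001], [0.974, 0.228, 0.001], [0.001, -0.001, -1.0]]
force: [-0.4, -0.1, -0.4]
opening: 0.549
grasp_force: 30.0
time_s: 33.35
position: [0.5099, -0.2003, 0.1399]
tcp_rot: [[-0.228, 0.974, 0.001], [0.974, 0.228, -0.001], [-0.001, 0.001, -1.0]]
force: [-0.1, -0.5, -1.0]
opening: 0.554
grasp_force: 30.0
time_s: 34.02
position: [0.555, -0.08, 0.1381]
tcp_rot: [[-0.23, 0.973, -0.002], [0.973, 0.23, 0.001], [0.002, -0.002, -1.0]]
force: [0.1, 0.2, -1.0]
opening: 0.554
grasp_force: 30.0
```

```bash
python3 -m handwheel '[[0,0,-0.003,0,0,0],[0,0,-0.01,0,0,0],[0,0,-0.018,0,0,0],[0,0,-0.026,0,0,0],[0,0,-0.034,0,0,0],[0,0,-0.04,0,0,0],[0,0,-0.044,0,0,0],[0,0,-0.046,0,0,0]]'
python3 -m handwheel '[[0,0,-0.0005,0,0,0],[0,0,-0.001,0,0,0],[0,0,-0.0015,0,0,0],[0,0,-0.002,0,0,0],[0,0,-0.0025,0,0,0],[0,0,-0.0025,0,0,0],[0,0,-0.0025,0,0,0],[0,0,-0.0025,0,0,0]]'
python3 -m handwheel '[[0,0,-0.0005,0,0,0],[0,0,-0.0005,0,0,0],[0,0,-0.001,0,0,0],[0,0,-0.001,0,0,0],[0,0,-0.001,0,0,0],[0,0,-0.001,0,0,0],[0,0,-0.001,0,0,0],[0,0,-0.001,0,0,0]]'
```

```text
time_s: 34.68
position: [0.5547, -0.0827, 0.092]
tcp_rot: [[-0.227, 0.974, -0.001], [0.974, 0.227, 0.001], [0.001, -0.001, -1.0]]
force: [-1.1, -0.6, -0.6]
opening: 0.549
grasp_force: 30.0
time_s: 35.35
position: [0.5552, -0.0825, 0.0907]
tcp_rot: [[-0.228, 0.974, 0.0], [0.974, 0.228, -0.0], [-0.0, 0.0, -1.0]]
force: [0.3, 0.2, -0.8]
opening: 0.548
grasp_force: 30.0
time_s: 36.02
position: [0.5552, -0.0825, 0.0898]
tcp_rot: [[-0.228, 0.974, 0.0], [0.974, 0.228, -0.0], [-0.0, 0.0, -1.0]]
force: [-0.7, 0.2, 4.2]
opening: 0.553
grasp_force: 30.0
```

```bash
python3 -m handwheel '[[0,0,0,0,0,0],[0,0,0,0,0,0],[0,0,0,0,0,0],[0,0,0,0,0,0],[0,0,0,0,0,0],[0,0,0.003,0,0,0],[0,0,0.01,0,0,0],[0,0,0.022,0,0,0]]' 0.6
python3 -m handwheel '[[0,0,0.02,0,0,0],[0,0,0.045,0,0,0],[0,0,0.07,0,0,0],[0,0,0.095,0,0,0],[0,0,0.115,0,0,0],[0,0,0.128,0,0,0],[0,0,0.135,0,0,0],[0,0,0.135,0,0,0]]'
python3 - <<'E'
from h import *
im,d,K,W=cap('wrist'); X=xyz(d,K,W); cv2.imwrite('pics/w8.png',im)
x,y,z=np.moveaxis(X,-1,0)
a=np.radians(13.15);dx=x-.546;dy=y+.043
u=dx*np.cos(a)+dy*np.sin(a);w=-dx*np.sin(a)+dy*np.cos(a)
q=(abs(u)<.066)&(abs(w)<.085); q[285:]=False
for n,lo,hi in (('plate',.046,.056),('beaker',.091,.102),('bar',.078,.088)):
    m=q&(z>lo)&(z<hi)
    if n=='bar': m&=abs(w)<.01
    if m.sum()<9: print(n,'few'); continue
    print(n,rect(X,m)); A=np.c_[X[m][:,:2],np.ones(m.sum())]; print(np.linalg.lstsq(A,X[m][:,2],rcond=None)[0])
E
```

```text
time_s: 36.68
position: [0.5544, -0.0823, 0.1112]
tcp_rot: [[-0.228, 0.974, -0.002], [0.974, 0.228, 0.001], [0.001, -0.002, -1.0]]
force: [-0.5, -0.3, -0.0]
opening: 0.799
grasp_force: 0.0
time_s: 37.35
position: [0.5561, -0.0828, 0.2487]
tcp_rot: [[-0.228, 0.974, 0.004], [0.974, 0.228, -0.001], [-0.002, 0.004, -1.0]]
force: [0.4, 0.4, 0.4]
opening: 0.8
grasp_force: 0.0
plate (array([544.9, -42.9]), array([120.3, 150.2]), 13.2, 19996, np.float64(51.2))
[ 0.00142216 -0.00750373  0.05028158]
beaker (array([554.2, -83. ]), array([47.3, 47.2]), 24.8, 788, np.float64(96.2))
[0.00049121 0.00602073 0.09612716]
bar (array([545. , -42.8]), array([69.7, 11.9]), 13.2, 1298, np.float64(82.4))
[ 0.00504365 -0.02985029  0.07838532]
```

View pics/w8.png

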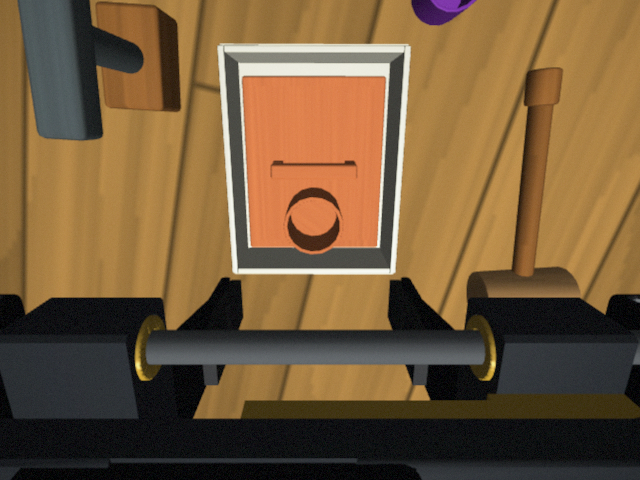

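The cover is level and centred with its handle at (314,169). The beaker stands upright on it at (314,220), and the arm is clear.

```bash
python3 -c "
from rig import bot
print(bot.hand_in())"
```

```text
the job is handed in; nothing more can be done
None
```

I packed the crate and handed it in at about 38 s: both rails are flat side by side, the cover is level across them with its handle up, and the beaker stands upright on the cover; the interface returned no verdict.

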